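# Show which salt cellar to fill

## Robot

A 6-joint arm with a two-finger parallel gripper is mounted at the origin on the work surface. World frame = base frame: x ahead of the robot, y to its left, z up, the work surface at z = 0. Lengths are in m, angles in rad, forces in N, time in s.
With the tool pointing down it reaches from about 0.3 to 0.775 m from the base axis. Payload 14.6 kg.
Tool frame: the origin (TCP) lies at the centre of the arm's flange, where the gripper is bolted on; the fingertips stand 199 mm ahead of it and the grasp point (between the pads) lies ctrl.tcp_to_grasp ahead of it (ctrl.tcp_to_grasp is the distance from the TCP to the grasp point, in m); z points along the fingers, y is the line along which they close (so a half turn about z gives the same grasp; the last joint's range is limited). The gripper opens to 94 mm and grips with 3 to 60 N. Pads are 16 mm wide; open, the fingers measure 119 mm over their backs; the gripper's body (75 mm by 177 mm) begins 78 mm behind the grasp point.
Start: joints at [-1.243, 0.3, 1.521, -0, 1.321, -0.067], TCP at [0.212, -0.508, 0.405] pointing down, gripper open.
Joint ranges: [-3.03, 3.03], [-0.79, 2.21], [0.23, 2.52], [-1.04, 4.18], [0, 3.07], [-2.55, 2.55]. Speed limits (rad/s): [2.22, 2.22, 2.57, 3.14, 3.14, 3.14].

## Interface

Orientations are given as [roll, pitch, yaw] about the fixed x, y, z axes, in that order (R = Rz(yaw) Ry(pitch) Rx(roll)).
In Python, from station import ctrl gives the robot as it stands. The module is installed in compiled form; this text tells all that it offers.
- The arm moves only by the shell command python3 -m jog 'ROWS' [OPENING] [FORCE]. ROWS is JSON, a list of rows, each a list of 6 numbers: the shift along the tool's x, y, z in cm, then the turn, a rotation vector about the tool's x, y, z in rad. In form: [[tx, ty, tz, ax, ay, az], ...]. A call has 1 to 8 rows; each row is the pose to reach, as a shift and turn from the pose commanded when the call began, along the tool's axes at that moment; what a row does not reach only later rows make up. A row lasts 1/10 s, in which the tool goes at most 50 mm and 8.59 degrees, less where a joint would pass 70% of its speed; a pose out of reach is approached as far as the arm can. A call with a gripper value outside its range is refused whole. OPENING is the opening in per cent of the stroke, from 0 (shut) to 100 (fully open), set as the call begins (- or left out, the last holds). The fingers move at their own pace and stop on an object; FORCE is the grip in N (left out, the last holds). Time passes only in rows, so rows that repeat a pose let the fingers close. It gives the time, the measured TCP pose, the force, the opening and the grip force at its end, in the units of the state.
- ctrl.get_obs(): the state, without advancing time (a new reading comes with each control period).
- ctrl.camera(name): name is "side" or "top" or "wrist"; returns a dict with "img" (384x512x3 uint8, blue, green, red), "intrinsics" (3x3 intrinsics, pixels), "R" (3x3) and "t" (3): a world point X has camera coordinates R X + t. Camera axes: x right, y down, z forward; pixel columns grow to the right and rows downward; lengths in m; the calibration is good to about 2 mm. The wrist camera is an equidistant fisheye: a pixel r from the principal point sees the ray r / f radians off the axis. A picture is of the moment at which its call begins. There is no depth.
- ctrl.hand_in(): hands the job in; it is judged then, once.
The state is a dict: "time_s": time; "qpos": joint angles; "joint_vel": joint speeds; "tau": joint torques, N m; "ee_pos": TCP position; "eef_rot": TCP orientation; "force": force on the tool from outside, world axes, zero at the start; "moment": the same for the moment, N m; "grip_width": finger opening in m; "grip_force": force on a finger pad.
Only numpy, scipy, OpenCV 4.12 (cv2) and the standard library are available. Lean on these libraries where they do the work, as an engineer would, in place of code of your own. Each camera call takes 0.05 s, during which the arm holds its last target. There are 200 camera calls.

## Task

The smaller of the two wooden salt cellars on the black granite ledge is empty: with a fingertip gently push its swivel lid aside, either way round and well past a quarter turn, so that its bowl lies open. Then show the helper which one to fill: point straight down at the middle of the open bowl with the fingertips a few centimetres above its rim, touching nothing, stay there for at least two seconds, and draw the hand well clear so that there is room to pour. Only push, never grip or lift, and leave the cellar and everything around it where they stand.

Things in the scene. Friction and masses are not known exactly. Their poses are not given: they have to be found in the camera images.
- ledge: Fixed black granite ledge, 300 mm deep (its x, away from the robot) by 1060 mm long (its y); its top is 180 mm above its origin, which lies on the worktop under its middle. A granite upstand 50 mm high runs along the last 20 mm of its back edge. The row of things stands on top in varying order, about 200 mm from centre to centre.
- bin (a joint): The closed brushed steel tilt-out bin in the front of the ledge, below the row: 0 rad shut, grows as its top tips out towards the robot. It stays shut.
- small_mouth (a point): The SMALLER wooden salt cellar, to open and point at: a loose pot, 96 mm across, 65 mm high, 0.32 kg. This point: centre of its rim (65 mm above its foot); z up, x towards the lid's pivot, roughly away from the robot. Bowl 76 mm across, 53 mm deep. Its lid, a 96 mm wooden disc 10 mm thick, top 11 mm above the rim, turns level about the pivot and covers the bowl at first.
- small_pivot (a point): The pin on which the small cellar's lid turns (upright axis), at rim height, 42 mm from the centre of the rim.
- small_knob (a point): Middle of the small dark wooden knob on the small cellar's lid; it moves with the lid. Knob 20 mm across, 20 mm tall (11 to 31 mm above the rim; this point is 22 mm above the rim), 74 mm from the pivot and opposite it, so on the robot's side when shut.
- small_lid (a joint): Angle of the small cellar's lid: 0 rad centred over the bowl, positive counter-clockwise seen from above, turns either way up to 2.6 rad and stays where it is left (friction only, about 0.4 N at the knob). Starts within 0.2 rad of shut. A quarter turn is 1.57 rad.
- large_mouth (a point): The LARGER wooden salt cellar, to be left alone: same build, 128 mm across, 88 mm high. This point is the centre of its rim, under the lid; its lid's knob rises to 31 mm above the rim.
- large_lid (a joint): Angle of the larger cellar's lid, 0 rad shut. It stays shut.
- canister: Clear acrylic canister with a closed clear lid, steel hinge and wire latch, some walnuts inside: 106 mm across, 122 mm high; origin at the centre of its foot. To be left alone.
- mug: Red ceramic mug, 82 mm across, 95 mm high, handle towards the robot; origin at the centre of its foot. To be left alone.
- tongs: Stainless kitchen tongs lying flat near the left end of the ledge, 240 mm long roughly along x, 50 mm wide, 22 mm high; origin under their middle. To be left alone.
Not all that is in view belongs to the job. What is shaped like the part that bears large_mouth but green or turquoise is not meant. What is shaped like the part that bears small_mouth but purple is not meant.

How it is judged:
On the way, in this order (a step that is already met when the one before it is completed fails the run):
1. the small cellar's lid is pushed past a quarter turn ((value of joint small_lid above 1.57 rad or value of joint small_lid below -1.57 rad)), for 0.2 s.
2. the fingertips point at the open bowl from just above, touching nothing, for two seconds (grasp point within 30 mm of the bowl's axis, 18 to 90 mm above the rim) (horizontal distance between the grasp point and small_mouth below 0.03 m and z of the grasp point in the frame of small_mouth between 0.018 and 0.09 m and (value of joint small_lid above 1.57 rad or value of joint small_lid below -1.57 rad) and contact force between each of the fingers, the arm and small below 0.1 N), for 1.9 s.
At the end, for the whole second after the job is handed in: The small cellar's lid stands more than a quarter turn (1.57 rad) open, the cellar is upright within 30 mm of where it stood, the hand is at least 120 mm from its mouth, the larger cellar's lid (within 0.2 rad) and the bin (within 0.08 rad) are still shut, and nothing else has moved 20 mm ((value of joint small_lid above 1.57 rad or value of joint small_lid below -1.57 rad) and distance of small_mouth from where it was at the start of the episode below 0.03 m and angle between small_mouth's own z axis and vertical below 0.05 rad and linear speed of small below 0.02 m/s and distance between the grasp point and small_mouth above 0.12 m and value of joint large_lid between -0.2 and 0.2 rad and value of joint bin below 0.08 rad and distance of each of large_mouth, canister, mug, tongs from where it was at the start of the episode below 0.02 m); the robot touches nothing.
It fails at once if the small cellar is lifted more than 10 mm or tipped (z of small_mouth in the frame of ledge above 0.255 m or angle between small_mouth's own z axis and vertical above 0.2 rad).
It fails at once if the small cellar is shoved more than 30 mm (distance of small_mouth from where it was at the start of the episode above 0.03 m).
It fails at once if the small cellar or its lid is pinched or pushed hard (over 20 N) (contact force between the fingers and small above 20 N).
It fails at once if the larger cellar's lid or the bin is opened ((value of joint large_lid above 0.2 rad or value of joint large_lid below -0.2 rad) or value of joint bin above 0.08 rad).
It fails at once if the larger cellar, canister, mug or tongs is moved more than 20 mm (distance of any of large_mouth, canister, mug, tongs from where it was at the start of the episode above 0.02 m).
It also fails if it takes over 51 s, if anything falls off the work surface, if the arm or the gripper's body presses on something with over 40 N, if the wrist force passes 120 N, or if a joint passes its speed limit or range.

## Working session

There is one attempt and no reset: what is moved stays moved. The work goes in short steps, Python scripts to look and compute and a shell command to move; the robot and the scene stay as the last step left them, time stands still between calls to the robot, and variables do not carry over. Pictures are saved under pics/ and viewed, at most 10 in all, crops included, and the job is handed in when it is done.

```bash
mkdir -p pics
python3 - <<'E'
from station import ctrl
import cv2,pickle
o=ctrl.get_obs();print(o['time_s'],o['ee_pos'],o['eef_rot'],o['grip_width'],ctrl.tcp_to_grasp)
d={}
for n in('top','side','wrist'):
    c=ctrl.camera(n);d[n]=c;cv2.imwrite(f'pics/{n}0.png',c['img']);print(n,c['intrinsics'],c['R'],c['t'])
pickle.dump(d,open('cams0.pkl','wb'))
import numpy as np
m=np.hstack([cv2.resize(d[n]['img'],(400,300)) for n in('top','side')])
cv2.imwrite('pics/m0.png',np.vstack([m,np.hstack([cv2.resize(d['wrist']['img'],(400,300)),np.zeros((300,400,3),np.uint8)])]))
E
```

```text
0.0 [ 0.21151439 -0.50766039  0.40409274] [-3.14044395e+00 -8.43484949e-05  3.94763878e-01] 0.09382429367136365 0.1804
top [[424.06739834   0.         246.96013752]
 [  0.         424.06739834 193.10306379]
 [  0.           0.           1.        ]] [[-2.28897038e-04 -9.99776840e-01 -2.11238892e-02]
 [-9.96101765e-01  2.09131835e-03 -8.81867394e-02]
 [ 8.82112364e-02  2.10213576e-02 -9.95879953e-01]] [0.10872426 0.5994763  1.25917091]
side [[473.83202003   0.         253.13036431]
 [  0.         473.83202003 194.2513542 ]
 [  0.           0.           1.        ]] [[-0.67091951 -0.74139196  0.01431696]
 [-0.37770566  0.32506074 -0.86699132]
 [ 0.63812651 -0.58708899 -0.49811753]] [0.43555292 0.34675522 1.07629271]
wrist [[297.31863964   0.         251.04446615]
 [  0.         297.31863964 194.63736932]
 [  0.           0.           1.        ]] [[ 0.38578368 -0.92258852 -0.00117263]
 [-0.89707234 -0.37541025  0.23308445]
 [-0.21548126 -0.08886825 -0.97245579]] [-0.54985922 -0.02523723  0.38863594]
```

View pics/top0.png

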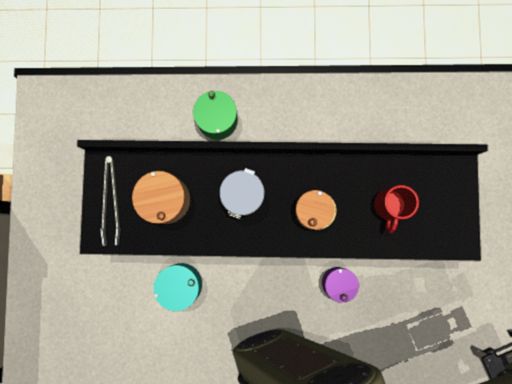

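View pics/side0.png

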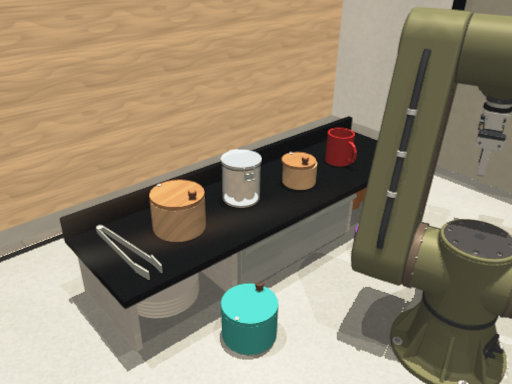

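Candidates in the top view are the large wooden cellar (160,197), small wooden (316,210), purple pot (341,285), green pot (215,113) and turquoise pot (177,288). By the description I choose the small wooden one at (316,210), and I'll check it in a crop.

```bash
cat > h.py <<'E'
import numpy as np
def px(c,u,v,z):
    K,R,t=(np.array(c[k]) for k in('intrinsics','R','t'))
    d=R.T@np.linalg.inv(K)@[u,v,1]; o=-R.T@t
    return (o+d*(z-o[2])/d[2]).round(4)
E
python3 - <<'E'
import pickle,cv2,numpy as np
d=pickle.load(open('cams0.pkl','rb'))
a=cv2.resize(d['top']['img'][180:240,280:430],None,fx=5,fy=5,interpolation=2)
b=cv2.resize(d['side']['img'][140:200,260:410],None,fx=5,fy=5,interpolation=2)
cv2.imwrite('pics/crop0.png',np.vstack([a[:300],b[:300]]))
E
```

```text
(no output)
```

View pics/crop0.png

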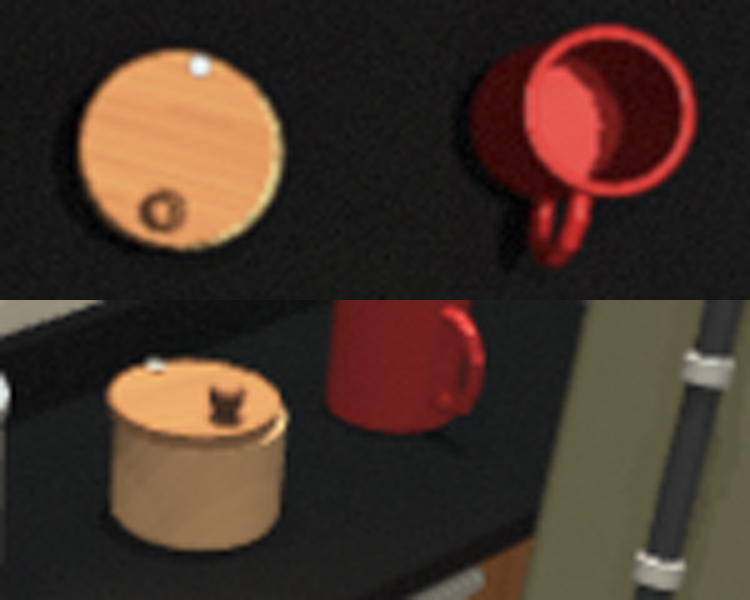

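The crop shows the small wooden cellar: lid centre about (316,209.4), pivot pin (319.6,192.8), knob (312.2,221.8) in the top view. The mug is to its right.

Run:
```python
import pickle;from h import px
import numpy as np
d=pickle.load(open('cams0.pkl','rb'))
t,s=d['top'],d['side']
print('lid',px(t,315.7,209.4,.256),'piv',px(t,319.7,192.9,.258),'knob',px(t,312.2,221.8,.276))
print('side: lid',px(s,260+197/5,140+100/5,.256),'piv',px(s,260+155/5-.4,140+66/5-.4,.258),'knobtop',px(s,260+226/5-.4,140+93/5-.4,.276))
print('mug rim',px(t,280+610/5,180+110/5,.275),'mug handle end',px(t,280+555/5,180+260/5,.23),'large',px(t,160,197,.28),'canister',px(t,242,193,.3))
print('ledge front',px(t,280,257,.18),'back upstand', px(t,280,150,.23))
```

```text
lid [ 0.5385 -0.0671  0.256 ] piv [ 0.5793 -0.0773  0.258 ] knob [ 0.5074 -0.0554  0.276 ]
side: lid [ 0.5304 -0.0619  0.256 ] piv [ 0.5767 -0.0744  0.258 ] knobtop [ 0.501  -0.0499  0.276 ]
mug rim [ 0.5552 -0.2733  0.275 ] mug handle end [ 0.4826 -0.2588  0.23  ] large [0.5681 0.3154 0.28  ] canister [0.5757 0.1141 0.3   ]
ledge front [0.4169 0.0178 0.18  ] back upstand [0.6929 0.0187 0.23  ]
```

```bash
python3 -m jog '[[0,0,-4,0,0,0.1],[0,0,-8,0,0,0.2],[0,0,-11.6,0,0,0.3],[3.6,-2.5,-11.6,0,0,0.395],[7.2,-4.9,-11.6,0,0,0.395],[10.8,-7.4,-11.6,0,0,0.395],[14.4,-9.9,-11.6,0,0,0.395],[18,-12.4,-11.6,0,0,0.395]]' 0 10
```

```text
time_s: 0.95
ee_pos: [0.3305, -0.3224, 0.5205]
eef_rot: [-3.141, 0.0, -0.001]
force: [0.5, -0.3, 0.3]
grip_width: 0.0332
grip_force: 0.0
```

```bash
python3 -m jog '[[2.4,-3.7,0,0,0,0],[4.8,-7.4,0,0,0,0],[7.2,-11.1,0,0,0,0],[9.7,-14.9,0,0,0,0],[12.1,-18.6,0,0,0,0],[14.5,-22.3,0,0,0,0],[17,-26,0,0,0,0],[19.5,-29.8,0,0,0,0]]'
python3 -m jog '[[0,0,0,0,0,0],[0,0,0,0,0,0]]'
python3 - <<'E'
from station import ctrl
import cv2,pickle
o=ctrl.get_obs();print(o['ee_pos'],o['force'])
c=ctrl.camera('wrist');pickle.dump(c,open('w1.pkl','wb'));cv2.imwrite('pics/w1.png',c['img']);print(-c['R'].T@c['t'],c['R'])
E
```

```text
time_s: 1.75
ee_pos: [0.5257, -0.0243, 0.5205]
eef_rot: [3.142, 0.0, -0.0]
force: [-0.2, -0.9, -1.3]
grip_width: 0.0004
grip_force: 0.0
time_s: 1.95
ee_pos: [0.5253, -0.0254, 0.5201]
eef_rot: [-3.142, 0.001, 0.002]
force: [-0.7, -0.0, -0.1]
grip_width: 0.0006
grip_force: 0.0
[ 0.52532002 -0.02544765  0.52009678] [-0.71262011 -0.00434311 -0.0515499 ]
[ 0.59213413 -0.02559653  0.49902627] [[ 2.79021323e-03 -9.99995950e-01  5.60336874e-04]
 [-9.72191401e-01 -2.58141573e-03  2.34173475e-01]
 [-2.34171080e-01 -1.19814862e-03 -9.72194667e-01]]
```

View pics/w1.png

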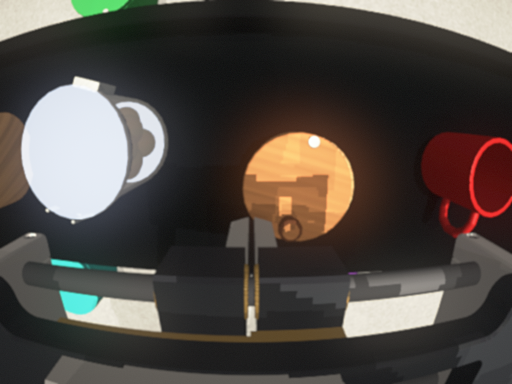

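The wrist view shows the lid centred near (299,187), the pivot pin at (314,141), the knob at (290,229), and the closed fingertips at about (250,225) to the left of the knob.

```bash
cat >> h.py <<'E'
def fe(c,u,v,z):
    K,R,t=(np.array(c[k]) for k in('intrinsics','R','t'))
    p=np.array([(u-K[0,2]),(v-K[1,2])])/K[0,0]; r=np.hypot(*p)
    d=R.T@np.r_[p*np.sin(r)/r,np.cos(r)]; o=-R.T@t
    return (o+d*(z-o[2])/d[2]).round(4)
E
python3 - <<'E'
import pickle;from h import *
c=pickle.load(open('w1.pkl','rb'))
P=fe(c,314,141.5,.258)[:2];k=fe(c,290,229,.276)[:2];print('lid',fe(c,299,187,.256),'piv',P,'knob',k,np.linalg.norm(P-k))
print('mug rim',fe(c,490,177,.275),'can lid',fe(c,80,150,.302),'R edge',fe(c,128,150,.302))
P=(P+[.579,-.077])/2;k=(k+[.5065,-.055])/2;a=np.arctan2(*(k-P)[::-1]);print(P,k,a)
n=np.array([.5255,-.024])
for b in np.r_[-.45:2.0:.11]:
    f=P+.074*np.array([np.cos(a+b),np.sin(a+b)]);print(round(b,2),((f-n)*[100,-100]).round(1).tolist())
E
```

```text
lid [ 0.5403 -0.0663  0.256 ] piv [ 0.579  -0.0774] knob [ 0.5101 -0.0572] 0.0718000696378492
mug rim [ 0.5567 -0.261   0.275 ] can lid [0.5785 0.1016 0.302 ] R edge [0.5767 0.0606 0.302 ]
[ 0.579  -0.0772] [ 0.5083 -0.0561] 2.851563873200313
-0.45 [-0.1, 0.3]
-0.34 [-0.6, 1.0]
-0.23 [-1.1, 1.6]
-0.12 [-1.4, 2.4]
-0.01 [-1.7, 3.1]
0.1 [-1.9, 3.9]
0.21 [-2.0, 4.7]
0.32 [-2.0, 5.5]
0.43 [-2.0, 6.4]
0.54 [-1.8, 7.2]
0.65 [-1.6, 7.9]
0.76 [-1.2, 8.7]
0.87 [-0.8, 9.4]
0.98 [-0.4, 10.0]
1.09 [0.2, 10.6]
1.2 [0.8, 11.2]
1.31 [1.5, 11.6]
1.42 [2.2, 12.0]
1.53 [2.9, 12.3]
1.64 [3.7, 12.5]
1.75 [4.5, 12.7]
1.86 [5.3, 12.7]
1.97 [6.2, 12.7]
```

```bash
python3 -m jog '[[0,0,2,0,0,0],[0,0,4,0,0,0],[0,0,5,0,0,0],[0,0,5.9,0,0,0],[0,0,5.9,0,0,0]]'
python3 -m jog '[[-0.3,0.6,0,0,0,0],[-0.6,1,0,0,0,0],[-0.8,1.3,0,0,0,0],[-1.1,1.6,0,0,0,0],[-1.2,2,0,0,0,0],[-1.4,2.4,0,0,0,0],[-1.6,2.8,0,0,0,0],[-1.7,3.1,0,0,0,0]]'
```

```text
time_s: 2.5
ee_pos: [0.5249, -0.0266, 0.4611]
eef_rot: [-3.141, 0.001, -0.001]
force: [-0.7, -0.9, -0.6]
grip_width: 0.0008
grip_force: 0.0
time_s: 3.3
ee_pos: [0.5079, -0.0574, 0.4617]
eef_rot: [-3.142, -0.0, -0.0]
force: [0.2, 0.5, -0.7]
grip_width: 0.0001
grip_force: 0.2
```

Run:
```python
from station import ctrl
import cv2
c=ctrl.camera('wrist');cv2.imwrite('pics/w2.png',c['img'][80:340,140:440])
```

```text
(no output)
```

View pics/w2.png

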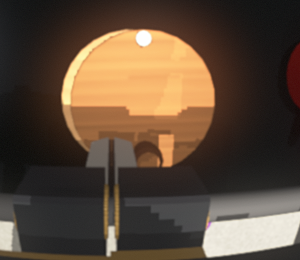

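The lid is turning to the right with the knob (crop 148,152) against the fingers, and a crescent of the pot's rim shows at left. I continue along the arc.

```bash
python3 -m jog '[[-0.2,0.8,0,0,0,0],[-0.3,1.6,0,0,0,0],[-0.3,2.4,0,0,0,0],[-0.3,3.3,0,0,0,0],[-0.1,4.1,0,0,0,0],[0.1,4.8,0,0,0,0],[0.5,5.6,0,0,0,0],[0.9,6.3,0,0,0,0]]'
python3 - <<'E'
from station import ctrl
import cv2
c=ctrl.camera('wrist');cv2.imwrite('pics/w3.png',c['img'][80:340,140:440])
E
```

```text
time_s: 4.15
ee_pos: [0.5174, -0.1207, 0.4616]
eef_rot: [3.142, 0.0, -0.0]
force: [-0.4, 0.9, 0.0]
grip_width: 0.0007
grip_force: 0.2
```

View pics/w3.png

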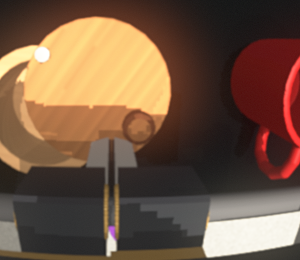

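The bowl is opening at left, with the knob (crop 138,127) still ahead of the fingers; I continue.

```bash
python3 -m jog '[[0.4,0.6,0,0,0,0],[1,1.2,0,0,0,0],[1.6,1.8,0,0,0,0],[2.3,2.2,0,0,0,0],[3,2.6,0,0,0,0],[3.7,2.9,0,0,0,0],[4.5,3.1,0,0,0,0],[5.3,3.3,0,0,0,0]]'
python3 -m jog '[[0.4,0,0,0,0,0],[0.8,0,0,0,0,0],[0.8,0,0,0,0,0],[0.3,0.3,0,0,0,0],[-0.5,0.5,0,0,0,0],[-0.5,0.5,-3,0,0,0],[-0.5,0.5,-6,0,0,0],[-0.5,0.5,-7,0,0,0]]'
python3 -m jog '[[-2,-1,0,0,0,0],[-4,-3,0,0,0,0],[-6,-6,0,0,0,0],[-7,-9,0,0,0,0],[-7,-9,0,0,0,0],[-7,-9,0,0,0,0]]'
python3 - <<'E'
from station import ctrl
import cv2,pickle
for n in('wrist','top'):
    c=ctrl.camera(n);cv2.imwrite(f'pics/{n}4.png',c['img']);pickle.dump(c,open(n+'4.pkl','wb'))
E
```

```text
time_s: 5.0
ee_pos: [0.5707, -0.1531, 0.4616]
eef_rot: [-3.141, 0.0, -0.0]
force: [-1.6, 1.2, 0.1]
grip_width: 0.0003
grip_force: 0.3
time_s: 5.8
ee_pos: [0.5639, -0.1581, 0.5351]
eef_rot: [3.14, -0.004, -0.001]
force: [0.1, -0.2, 0.9]
grip_width: 0.0001
grip_force: 0.0
time_s: 6.4
ee_pos: [0.4947, -0.0679, 0.5315]
eef_rot: [3.141, -0.0, 0.001]
force: [0.2, -1.1, 0.3]
grip_width: 0.0008
grip_force: 0.0
```

View pics/wrist4.png

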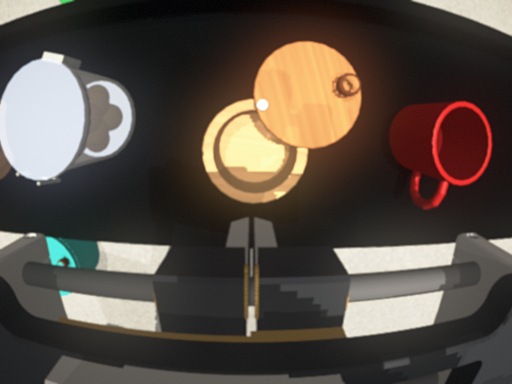

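The bowl is open: rim centre about (255,150), pivot (263,104), lid swung right with its knob at (346,83). Next I compute the positions and lid angle.

Run:
```python
import pickle;from h import *
c=pickle.load(open('wrist4.pkl','rb'))
m=fe(c,255,150,.245)[:2];p=fe(c,263,104.5,.258)[:2];k=fe(c,346,83,.276)[:2];l=fe(c,308,94.5,.256)[:2]
A=lambda v:np.arctan2(v[1],v[0])
print(m,p,k,np.linalg.norm(m-p),[(A(q-p)-A(m-p))%6.283 for q in(k,l)])
print('mug',fe(c,460,144,.275))
```

```text
[ 0.5389 -0.0719] [ 0.5788 -0.0783] [ 0.5979 -0.1447] 0.04041002350902551 [np.float64(2.0097461719157694), np.float64(1.978289977659859)]
mug [ 0.5548 -0.2663  0.275 ]
```

```bash
python3 -m jog '[[2,0.2,0,0,0,0],[3.5,0.4,0,0,0,0],[4.3,0.5,0,0,0,0],[4.3,0.5,2,0,0,0],[4.3,0.5,4,0,0,0],[4.3,0.5,5,0,0,0],[4.3,0.5,5.6,0,0,0],[4.3,0.5,5.6,0,0,0]]'
for i in 1 2 3 4; do python3 -m jog '[[0,0,0,0,0,0],[0,0,0,0,0,0],[0,0,0,0,0,0],[0,0,0,0,0,0],[0,0,0,0,0,0],[0,0,0,0,0,0],[0,0,0,0,0,0],[0,0,0,0,0,0]]' | head -2; done
python3 - <<'E'
from station import ctrl
import cv2
c=ctrl.camera('wrist');cv2.imwrite('pics/w5.png',c['img'])
E
```

```text
time_s: 7.3
ee_pos: [0.5381, -0.0732, 0.4754]
eef_rot: [-3.142, 0.001, -0.0]
force: [0.1, -0.8, -0.1]
grip_width: 0.0003
grip_force: 0.0
time_s: 8.1
ee_pos: [0.5381, -0.073, 0.4757]
time_s: 8.9
ee_pos: [0.538, -0.073, 0.4756]
time_s: 9.7
ee_pos: [0.538, -0.073, 0.4756]
time_s: 10.5
ee_pos: [0.5381, -0.073, 0.4756]
```

View pics/w5.png

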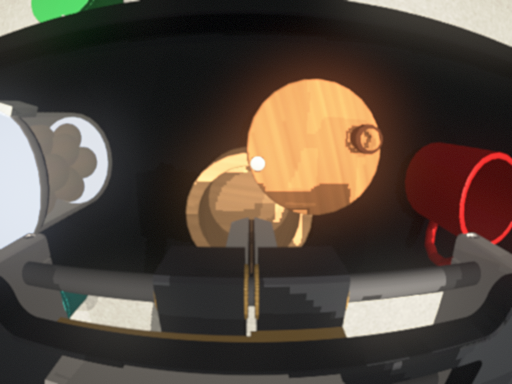

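The fingertips (250,225) hang over the middle of the open bowl (its rim spans about columns 187–312), clear of lid and rim. I held there for over 3 s, so I withdraw up and back.

```bash
python3 -m jog '[[0,0,-3,0,0,0],[0,0,-6,0,0,0],[-3,0,-8,0,0,0],[-7,0,-9,0,0,0],[-11,0,-9,0,0,0],[-15,0,-9,0,0,0],[-18,0,-9,0,0,0],[-18,0,-9,0,0,0]]'
python3 -m jog '[[0,0,0,0,0,0],[0,0,0,0,0,0],[0,0,0,0,0,0],[0,0,0,0,0,0],[0,0,0,0,0,0]]'
python3 - <<'E'
from station import ctrl
import cv2
c=ctrl.camera('top');cv2.imwrite('pics/top6.png',c['img'])
E
```

```text
time_s: 11.35
ee_pos: [0.3554, -0.0727, 0.5667]
eef_rot: [3.141, -0.003, -0.001]
force: [0.3, -1.1, -0.4]
grip_width: 0.0004
grip_force: 0.0
time_s: 11.85
ee_pos: [0.3585, -0.073, 0.5654]
eef_rot: [-3.141, 0.001, 0.0]
force: [-0.1, -0.1, -0.4]
grip_width: 0.0006
grip_force: 0.0
```

View pics/top6.png

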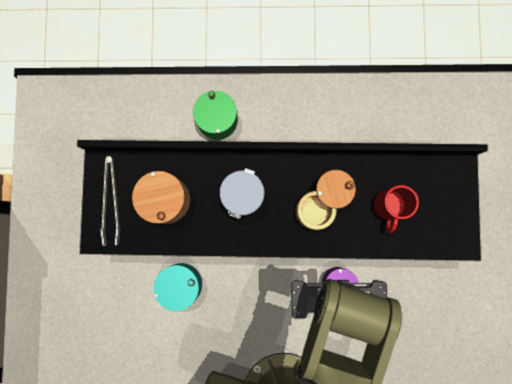

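The bowl at (316,211) is open with its lid at (336,188). Everything else stands where it was, and the hand is well clear.

```bash
python3 -c "
from station import ctrl
print(ctrl.hand_in())"
```

```text
the job is handed in; nothing more can be done
None
```

I pushed the small cellar's lid about 2.0 rad open, pointed straight down at its bowl for over 3 s, drew the hand clear and handed the job in; the last top view shows everything else where it stood.

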